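# Feel out the hidden release notch and pop the case lid

## Robot

A 6-joint arm with a two-finger parallel gripper is mounted at the origin on a cart in front of the work surface, level with it; the furniture and walls round the work are solid. World frame = base frame: x ahead of the robot, y to its left, z up, the work surface at z = 0. Lengths are in mm, angles in degrees, forces in N, time in s.
With the tool pointing down it reaches from about 400 to 825 mm from the base axis. Payload 7 kg.
Tool frame: the origin (TCP) lies on the centre line of the jaws, within the pads' length; the fingertips stand 19 mm ahead of it and the grasp point (between the pads) is the TCP; z points along the fingers, y is the line along which they close (so a half turn about z gives the same grasp; the last joint's range is limited). The gripper opens to 88 mm and grips with 3 to 60 N. Pads are 19 mm wide; open, the fingers measure 130 mm over their backs; the gripper's body (78 mm by 193 mm) begins 47 mm behind the grasp point.
Start: joints at [89.903, 20.546, 0.682, 0, -70.136, -16.507], TCP at [192.898, 646.828, 245.561] pointing down, gripper open.
Joint ranges: [-176.03, 176.03], [-82.01, 121.73], [-58.28, 71.71], [-173.87, 95.51], [-174.79, -0.11], [-173.66, 173.66]. Speed limits (degrees/s): [136.94, 136.94, 172.46, 180, 180, 180].

## Interface

Orientations are given as a 3x3 rotation matrix whose columns are the frame's x, y, z axes.
In Python, from cell import env, eoat, solver, viewer, cut_out, spot_point gives the robot as it stands. The module is installed in compiled form; this text tells all that it offers. Calls block until the motion is done:
- env.reach(position, orientation): joint-space move of the TCP to a pose.
- env.movel(position, ori=None, velocity=150): straight line of the TCP; ori=None keeps the orientation; velocity is the mean speed in mm/s.
- env.move_joints(angles): joint-space move.
- eoat.grip(opening, grip_force=None): opening from 0.0 (shut) to 1.0 (fully open); grip_force is the grip in N (None keeps the last); returns when the fingers have stopped.
- env.hold(seconds).
- solver.solve_ik(position, orientation): joint angles nearest the present ones, or None.
- viewer.capture(name): name is "scene" or "side" or "wrist"; returns a dict with "img" (400x640x3 uint8, red, green, blue), "K" (3x3 intrinsics, pixels), "pose" (4x4, takes a point from camera to world coordinates). Camera axes: x right, y down, z forward; pixel columns grow to the right and rows downward; lengths in mm; the calibration is good to about 2 mm. A picture is of the moment at which its call begins. There is no depth.
A pose or a line that the arm cannot do raises env.PlanningError and nothing moves.
- env.sign_off(): hands the job in; it is judged then, once.
Trained networks look in a picture, given as the dict that the camera call returned (one of the last four; its "shot" number tells which), for a name from the list of things; names that differ only in an ending like _2 or _b are one class to them, and where a whole thing is asked for, a point or a joint stands for the part that bears it (a point fixed in the world has none). Each returns a list of dicts, best first, with "confidence" (0 to 1); they miss things now and then, are a little off and sometimes report something else, mostly with a low value. They report only what shows in the picture. A call takes as long as a camera call.
- cut_out(picture, label): "pixels" (400x640 bool, what is visible of it) and "centre" ([row, column] in pixels, amid what is visible of it).
- spot_point(picture, label): "centre" ([row, column] in pixels: a listed point, or the origin of a listed thing).
Readings, each from a call of its own:
- env.read_time_s(): time.
- env.read_joint_positions(): joint angles.
- env.read_joint_vel(): joint speeds.
- env.read_effort(): joint torques, N m.
- env.read_tool_pos(): TCP position.
- env.read_eef_rot(): TCP orientation.
- env.read_ft_force(): force on the tool from outside, world axes, zero at the start.
- env.read_moment(): the same for the moment, N m.
- env.read_finger_gap(): opening from 0.0 (shut) to 1.0 (fully open).
- env.read_grip_force(): force on a finger pad.
Only numpy, scipy, OpenCV 4.12 (cv2) and the standard library are available. Lean on these libraries where they do the work, as an engineer would, in place of code of your own. Each camera call takes 0.05 s, during which the arm holds its last target. There are 200 camera calls.

## Task

The lid of the low metal case on the bench is opened by a release tab hidden in a notch somewhere along the black ledge on the case's far side. Find the notch by feeling along the ledge with a fingertip, then press the tab inside it all the way down so that the lid pops up and stays up, and take the hand away. Use only the fingertips, do not touch the lid itself, and leave the lens tube, the post holder and the screwdriver where they are.

Things in the scene. Friction and masses are not known exactly. Their poses are not given: they have to be found in the camera images.
- case: Low fixed aluminium case, 134 (x) x 232 (y) x 62 mm high, lid shut, on a dark plinth 2 to 22 mm high. Origin: centre of the case's underside, on the plinth. Case frame: x away from the robot (turned about 0.12 to 0.5 rad to its right), y along the ledge to the robot's left, z up from the underside. Box with lid: x = -67 to 17 mm, top z = 62 mm. Black ledge: x = 17 to 67 mm, flat top z = 46 mm.
- ledge_mid (a point): Midpoint of the ledge's top: case frame x = 42 mm, y = 0, z = 46 mm. The ledge is 50 mm wide (25 mm to either side of this point) and made of six plates, each 36 mm long, centred at y = -90, -54, -18, 18, 54, 90 mm. Five are solid, flat and rigid; one, which one differs from start to start, is the notch.
- ledge_left (a point): Left (+y) end of the row of plates, on the ledge's top: case frame x = 42, y = 108, z = 46 mm. Beyond it an 8 mm aluminium cheek, level with the ledge, ends the case. The notch is an opening 31 mm long (y) centred in its plate, across the whole ledge (x), open at the far face. Its floor, 6 mm below the ledge top (z = 40 mm), is the black release tab, which fills it and may be pressed anywhere.
- ledge_right (a point): Right (-y) end of the row of plates, on the ledge's top: case frame x = 42, y = -108, z = 46 mm, with a like cheek beyond it.
- release (a joint): How far the release tab is pressed in, m: 0 at rest, 0.008 fully down (tab top then at z = 32 mm in the case frame, 14 mm below the ledge top). It moves straight down, yields at about 5 to 8 N and stays where it is left; it lifts the lid as it goes.
- lid (a joint): Lid angle, rad: 0 shut, 0.4 popped up. The lid is geared to the tab (0.05 rad per mm). Its hinge runs along y beside the ledge (case frame x = 14 mm, z = 53 mm), so the edge nearest the robot rises, by about 31 mm, and the end at the ledge stays low.
- lid_edge (a point): Middle of the near edge of the lid, an aluminium plate 82 x 230 x 8 mm with a dark inlay: case frame x = -66 mm, y = 0, z = 57 mm while shut. From there the lid reaches 82 mm along its own +x, to the ledge. Not to be touched.
- lens_tube: Loose black lens tube standing upright, 30 mm across, 40 mm high, to the left of the case; origin under its centre. A bystander.
- post_holder: Loose black post holder standing upright, 30 x 35 x 50 mm, to the right of the case; origin under its centre. A bystander.
- screwdriver: Loose screwdriver, 162 mm long (along its y), 18 mm thick, lying flat farther to the right than the post holder; origin under its centre. A bystander.

How it is judged (in metres and radians):
On the way, in this order (a step that is already met when the one before it is completed fails the run):
1. a fingertip touches the ledge or the tab in its notch, before the tab is half down (contact force between the fingers and anything else above 0.3 N and value of joint release below 0.004 m and x of the grasp point in the frame of case between 0 and 0.1 m and y of the grasp point in the frame of case between -0.13 and 0.13 m), for 0.02 s.
2. the tab is pressed down by the fingers (value of joint release above 0.006 m and contact force between the fingers and anything else above 0.3 N), for 0.02 s.
At the end, for the whole second after the job is handed in: The release tab is at least 6 of its 8 mm down and the lid stands at least 0.28 rad open by itself; lens tube, post holder and screwdriver are within 20 mm of where they started (value of joint release above 0.006 m and value of joint lid above 0.28 rad and distance of each of lens_tube, post_holder, screwdriver from where it was at the start of the episode below 0.02 m); the robot touches nothing.
It fails at once if the arm or the gripper's body, not the fingers, presses on the case (more than 5 N) (contact force between the arm and case above 5 N).
It fails at once if the lid is touched (more than 2 N) (contact force between any of the fingers, the arm and lid above 2 N).
It fails at once if the lens tube is shifted or lifted by 20 mm or more (distance of lens_tube from where it was at the start of the episode above 0.02 m).
It fails at once if the post holder is shifted or lifted by 20 mm or more (distance of post_holder from where it was at the start of the episode above 0.02 m).
It fails at once if the screwdriver is shifted or lifted by 20 mm or more (distance of screwdriver from where it was at the start of the episode above 0.02 m).
It also fails if it takes over 58 s, if anything falls off the work surface, if the arm or the gripper's body presses on something with over 40 N, if the wrist force passes 120 N, or if a joint passes its speed limit or range.

## Working session

There is one attempt and no reset: what is moved stays moved. The work goes in short steps, each a Python script; the robot and the scene stay as the last script left them, time stands still between calls to the robot, and variables do not carry over. Pictures are saved under pics/ and viewed, at most 10 in all, crops included, and the job is handed in when it is done.

```bash
mkdir -p pics; python3 - <<'E'
from cell import env, eoat, solver, viewer, cut_out, spot_point
import cv2, numpy as np
ims=[]
for n in ("scene","side"):
    p=viewer.capture(n); ims.append(p["img"])
    print(n,np.round(p["K"],1).tolist(),np.round(p["pose"],3).tolist())
    for l in ("ledge_mid","ledge_left","ledge_right","lid_edge","case","lens_tube","post_holder","screwdriver"):
        print(l,[(np.round(d["centre"],1).tolist(),round(d["confidence"],2)) for d in spot_point(p,l)[:2]])
cv2.imwrite("pics/a.png",ims[0][:,:,::-1]);cv2.imwrite("pics/b.png",ims[1][:,:,::-1])
print(env.read_time_s(),env.read_eef_rot(),env.read_ft_force())
E
```

```text
scene [[376.8, 0.0, 318.1], [0.0, 376.8, 193.5], [0.0, 0.0, 1.0]] [[0.696, -0.453, 0.558, -31.207], [-0.718, -0.451, 0.53, -250.771], [0.012, -0.769, -0.639, 665.9], [0.0, 0.0, 0.0, 1.0]]
ledge_mid [([175.2, 282.5], 0.75)]
ledge_left [([161.4, 269.7], 0.9)]
ledge_right [([202.7, 298.8], 0.78)]
lid_edge []
case [([195.6, 269.8], 0.86)]
lens_tube [([167.5, 226.3], 0.56)]
post_holder []
screwdriver [([304.7, 420.4], 0.91)]
side [[486.8, 0.0, 317.0], [0.0, 486.8, 199.7], [0.0, 0.0, 1.0]] [[0.86, -0.299, 0.414, 2.427], [-0.511, -0.48, 0.713, -587.732], [-0.014, -0.825, -0.565, 720.188], [0.0, 0.0, 0.0, 1.0]]
ledge_mid [([181.6, 290.3], 0.8)]
ledge_left [([157.8, 284.2], 0.74), ([196.4, 275.8], 0.66)]
ledge_right [([206.5, 298.0], 0.8)]
lid_edge [([179.1, 249.9], 0.92)]
case [([199.8, 274.2], 0.6)]
lens_tube [([167.8, 246.8], 0.45)]
post_holder [([276.3, 338.0], 0.85)]
screwdriver [([318.2, 385.0], 0.55)]
0.9 [[ 9.58298739e-01 -2.85768311e-01 -8.00762998e-06]
 [-2.85768310e-01 -9.58298738e-01  4.32137736e-05]
 [-2.00228288e-05 -3.91233779e-05 -9.99999999e-01]] [ 0.950162   -0.35620097  0.45511186]
```

View pics/a.png

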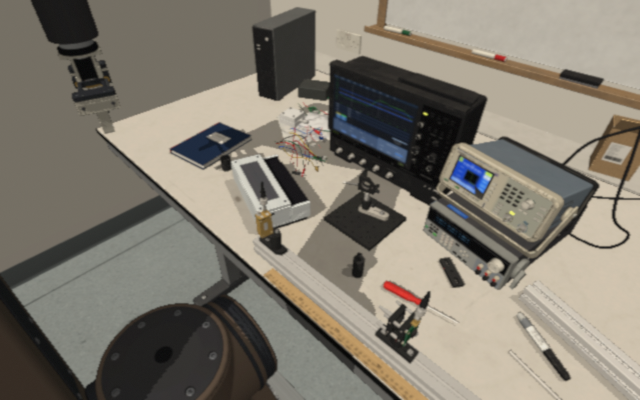

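View pics/b.png

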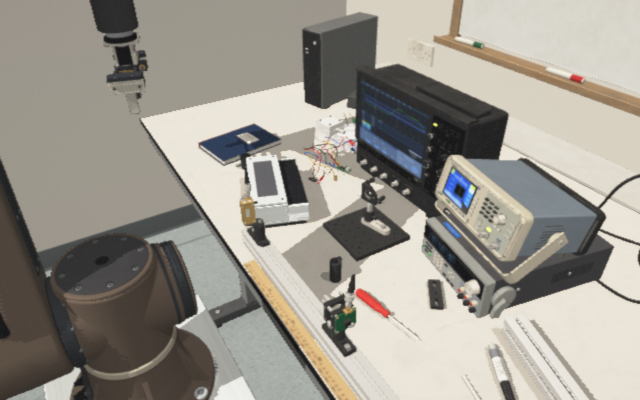

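The scene picture shows the case, light with its black ledge on the far side, at about rows 155–225, columns 232–308. The lens tube is at (162,227), the post holder at (265,358) and the red screwdriver at (292,410). The side view agrees. A brass item stands just in front of the case's near right corner. Next I'll fit the case pose from both views.

```bash
cat > h.py <<'E'
from cell import env, eoat, solver, viewer, cut_out, spot_point
import cv2, numpy as np
from scipy.optimize import least_squares
PTS={"ledge_mid":(42,0,46),"ledge_left":(42,108,46),"ledge_right":(42,-108,46),"lid_edge":(-66,0,57),"case":(0,0,0)}
def proj(p,X):
    R=p["pose"][:3,:3];t=p["pose"][:3,3]; c=(np.asarray(X)-t)@R; q=c@p["K"].T
    return np.array([q[...,1]/q[...,2],q[...,0]/q[...,2]]).T
def onplane(p,rc,z):
    d=p["pose"][:3,:3]@np.linalg.inv(p["K"])@[rc[1],rc[0],1]; t=p["pose"][:3,3]
    return t+d*(z-t[2])/d[2]
def Rz(a): return np.array([[np.cos(a),-np.sin(a),0],[np.sin(a),np.cos(a),0],[0,0,1]])
def world(v,X): return np.asarray(X)@Rz(v[2]).T+[v[0],v[1],22]
def observe(pics):
    return [(p,l,d["centre"]) for p in pics for l in PTS for d in spot_point(p,l)[:1] if d["confidence"]>.5]
def fit(obs,v0):
    f=lambda v:np.ravel([proj(p,world(v,PTS[l]))-c for p,l,c in obs])
    s=least_squares(f,v0,x_scale=[10,10,.1],loss="soft_l1",f_scale=2)
    return s.x,[(l,np.round(proj(p,world(s.x,PTS[l]))-c,1).tolist()) for p,l,c in obs]
E
python3 - <<'E'
from h import *
P=[viewer.capture("scene"),viewer.capture("side")]
o=observe(P); v,r=fit(o,[500,250,-.3]); print(v,r)
for l,z in(("lens_tube",0),("post_holder",0),("screwdriver",0)):
  for p in P:
    for d in cut_out(p,l)[:1]: print(l,d["confidence"],d["centre"],onplane(p,d["centre"],20))
E
```

```text
[ 4.35626570e+02  3.65014248e+02 -3.47101325e-01] [('ledge_mid', [2.1, 6.4]), ('ledge_left', [-1.4, -0.1]), ('ledge_right', [-0.1, 7.1]), ('lid_edge', [1.8, -0.8]), ('case', [0.2, 1.3]), ('ledge_mid', [-3.2, -1.1]), ('ledge_left', [0.0, 2.4]), ('ledge_right', [-2.5, -1.1]), ('lid_edge', [0.6, -2.8]), ('case', [-1.9, -2.3])]
lens_tube 0.61 [162.6, 225.9] [442.21136504 577.30939541  20.        ]
lens_tube 0.54 [158.7, 242.3] [438.73247039 592.19733703  20.        ]
post_holder 0.66 [265.3, 358.3] [417.79724713  51.38527112  20.        ]
post_holder 0.73 [269.7, 336.1] [416.78321726  50.63239102  20.        ]
screwdriver 0.79 [291.4, 403.4] [430.01855642 -57.8826666   20.        ]
screwdriver 0.89 [302.3, 372.7] [427.44433982 -64.56898181  20.        ]
```

```bash
cat >> h.py <<'E'
def ori(v,s):
    y=s*Rz(v[2])[:,0]; z=np.array([0,0,-1.]); return np.column_stack([np.cross(y,z),y,z])
E
python3 - <<'E'
from h import *
v=np.array([435.6,365,-.347])
P0=[viewer.capture("scene"),viewer.capture("side")]
print("scope foot",onplane(P0[0],(158,330),15),onplane(P0[0],(190,410),15),"plate corners",[onplane(P0[0],c,5) .round() for c in((214,325),(183,357),(247,370),(215,405))],
 "post",onplane(P0[0],(200,368),5), "brass",onplane(P0[0],(236,264),10),"scope side",onplane(P0[1],(182,365),15),"brass2",onplane(P0[1],(223,248),10))
eoat.grip(0.0)
best=None
for s in(1,-1):
    qs=[solver.solve_ik(world(v,[x,y,260]),ori(v,s)) for x,y in((58,0),(58,90),(58,-90))]
    print(s,[None if q is None else np.round(q,0).tolist() for q in qs])
    if all(q is not None for q in qs) and (best is None or abs(qs[0][5])<abs(best[1])): best=(s,qs[0][5])
s=best[0]; print("s",s)
env.reach(world(v,[20,60,280]),ori(v,s)); p1=viewer.capture("wrist"); o=observe([p1])
env.movel(world(v,[20,-40,280])); p2=viewer.capture("wrist"); o2=observe([p2])
o+=o2
print(fit(o,v)); print(fit(o+observe(P0),v))
cv2.imwrite("pics/c.png",np.hstack([p1["img"],p2["img"]])[:,:,::-1][::1,::1] if 0 else cv2.resize(np.vstack([p1["img"],p2["img"]])[:,:,::-1],(480,600)))
print(env.read_time_s(),env.read_ft_force())
E
```

```text
scope foot [683.68095249 380.5858479   15.        ] [725.28049849 120.16846293  15.        ] plate corners [array([498., 227.,   5.]), array([657., 251.,   5.]), array([490.,  74.,   5.]), array([641.,  78.,   5.])] post [620.36622576 182.44075342   5.        ] brass [335.21845008 273.71249176  10.        ] scope side [672.4001004  305.89622894  15.        ] brass2 [330.18995352 310.68914779  10.        ]
1 [[54.0, 12.0, -6.0, 0.0, -72.0, 106.0], [56.0, 20.0, 4.0, 0.0, -74.0, 104.0], [51.0, 5.0, -14.0, 0.0, -70.0, 109.0]]
-1 [[54.0, 12.0, -6.0, 0.0, -72.0, -74.0], [56.0, 20.0, 4.0, 0.0, -74.0, -76.0], [51.0, 5.0, -14.0, 0.0, -70.0, -71.0]]
s -1
(array([ 4.38224966e+02,  3.73917987e+02, -3.34661587e-01]), [('ledge_right', [-5.4, -0.4]), ('lid_edge', [-2.0, 1.7]), ('case', [3.0, -1.6]), ('ledge_right', [-0.2, -0.4]), ('lid_edge', [2.1, 2.1]), ('case', [3.8, -1.1])])
(array([ 4.37691037e+02,  3.73430357e+02, -3.34406118e-01]), [('ledge_right', [-6.1, -0.1]), ('lid_edge', [-2.6, 2.1]), ('case', [2.5, -1.3]), ('ledge_right', [-0.8, -0.2]), ('lid_edge', [1.6, 2.5]), ('case', [3.4, -0.8]), ('ledge_mid', [0.6, 0.3]), ('ledge_left', [-0.4, -0.6]), ('ledge_right', [0.7, 2.9]), ('lid_edge', [-1.3, -1.3]), ('case', [-1.8, 0.7]), ('ledge_mid', [-9.3, -2.3]), ('ledge_left', [1.5, 2.6]), ('ledge_right', [-5.0, 1.1]), ('lid_edge', [0.2, 0.2]), ('case', [-3.6, -0.5])])
6.625 [ 0.03567848 -0.22093093  0.56350562]
```

View pics/c.png

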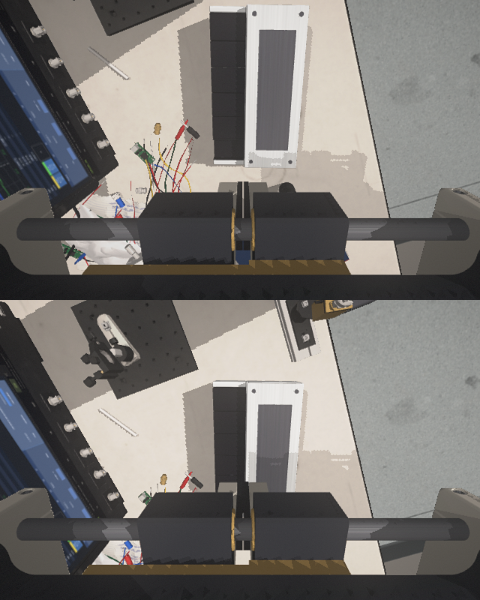

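The wrist views show the case from above: the ledge is on the left (columns 210–243 of the upper half) and the lid is on the right. The scope is about 150 px beyond the ledge, and the lens tube is near (285,188), below the case's left end. I'll enlarge the upper view to pick corners.

```bash
python3 - <<'E'
from h import *
v=np.array([437.7,373.4,-.3344])
env.movel(world(v,[20,60,290])); p=viewer.capture("wrist")
np.savez("p1.npz",img=p["img"],K=p["K"],pose=p["pose"])
im=p["img"].copy()
c=cv2.resize(im[0:260,230:440],None,fx=2.3,fy=2.3,interpolation=cv2.INTER_CUBIC)
for X in [(67,116,46),(67,-116,46),(17,116,46),(17,-116,46),(-67,116,62),(-67,-116,62),(17,116,62),(17,-116,62)]:
    q=proj(p,world(v,X)); print(X,q.round(1)); cv2.circle(c,(int((q[1]-230)*2.3),int(q[0]*2.3)),4,(255,0,0),1)
cv2.imwrite("pics/d.png",c[:,:,::-1])
print([(d["confidence"],d["centre"],onplane(p,d["centre"],35)) for d in cut_out(p,"lens_tube")])
E
```

```text
(67, 116, 46) [213.  285.8]
(67, -116, 46) [ -1.6 275. ]
(17, 116, 46) [212.6 326.4]
(17, -116, 46) [ -2.2 324.3]
(-67, 116, 62) [216.5 397.4]
(-67, -116, 62) [ -7.8 411.3]
(17, 116, 62) [217.3 326.5]
(17, -116, 62) [ -6.6 324.4]
[(0.71, [245.5, 378.7], array([443.9654389 , 559.29316146,  35.        ])), (0.24, [104.5, 363.9], array([406.30587193, 373.4837831 ,  35.        ]))]
```

View pics/d.png

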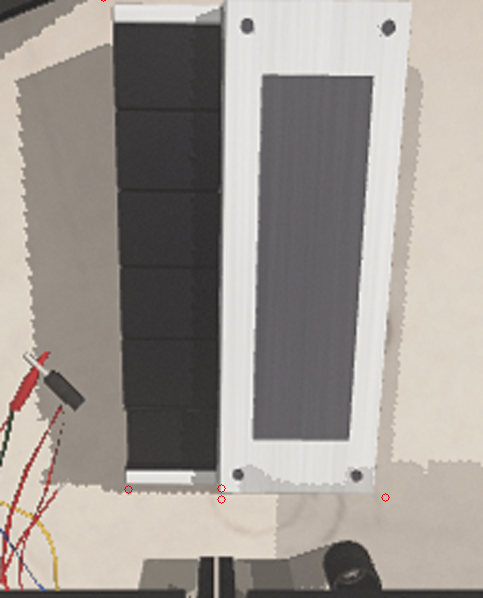

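```bash
python3 - <<'E'
from h import *
p=np.load("p1.npz")
C=[((67,116,46),126,484),((67,-116,46),113,5),((67,-108,46),114,22),((67,108,46),128,471),((-67,116,62),374,491)]+[((67,y,46),c,r) for y,c,r in((-72,116,107),(-36,118,188),(0,120,266),(36,122,338),(72,124,407))]
f=lambda v:np.ravel([proj(p,world(v,X))-[(r+.5)/2.3,230+(c+.5)/2.3] for X,c,r in C])
s=least_squares(f,[437.7,373.4,-.3344],x_scale=[10,10,.1],loss="soft_l1"); print(s.x,f(s.x).reshape(-1,2).round(1).tolist())
E
```

```text
[ 4.36454314e+02  3.75097822e+02 -3.56596662e-01] [[2.1, 0.1], [-4.3, -0.1], [-2.8, -0.3], [1.6, -1.0], [4.9, 3.7], [-1.1, -0.1], [-0.1, 0.0], [-0.0, 0.1], [0.7, 0.1], [0.9, 0.0]]
```

```bash
python3 - <<'E'
from h import *
p=np.load("p1.npz"); g=cv2.cvtColor(p["img"],cv2.COLOR_RGB2GRAY).astype(int)
print(p["pose"].round(3).tolist(),p["K"][0,0])
pr=g[:230,300:308].mean(1).round().astype(int); print(pr.tolist())
for r in(30,100,150,190,198): print(r,g[r,272:290].tolist(),g[r,318:332].tolist(),g[r,385:412].tolist())
print(env.read_tool_pos())
E
```

```text
[[-0.941, 0.322, 0.105, 446.829], [0.339, 0.894, 0.292, 342.484], [0.0, 0.311, -0.95, 450.317], [0.0, 0.0, 0.0, 1.0]] 331.0956774165483
[202, 207, 224, 227, 226, 224, 224, 226, 225, 166, 74, 56, 60, 60, 61, 61, 61, 61, 60, 60, 60, 61, 60, 61, 60, 60, 60, 60, 60, 60, 59, 60, 59, 59, 58, 59, 59, 58, 58, 58, 58, 58, 57, 58, 57, 58, 56, 47, 51, 59, 57, 57, 58, 57, 57, 57, 58, 57, 57, 57, 56, 56, 56, 56, 56, 57, 56, 56, 56, 56, 56, 56, 56, 56, 55, 56, 56, 55, 55, 55, 55, 55, 46, 49, 56, 56, 55, 55, 55, 55, 56, 55, 55, 54, 55, 54, 54, 54, 54, 54, 55, 55, 54, 54, 54, 54, 54, 54, 53, 54, 54, 54, 54, 54, 53, 48, 48, 54, 54, 55, 54, 54, 54, 54, 54, 54, 54, 54, 54, 54, 54, 54, 54, 54, 54, 54, 55, 54, 54, 53, 53, 54, 54, 53, 54, 54, 52, 48, 54, 55, 55, 54, 54, 55, 55, 55, 55, 54, 55, 54, 54, 56, 54, 55, 55, 55, 55, 56, 55, 56, 56, 56, 56, 56, 56, 55, 52, 55, 54, 58, 57, 57, 57, 57, 58, 57, 57, 58, 57, 58, 58, 58, 59, 59, 58, 59, 58, 59, 59, 59, 58, 53, 53, 52, 123, 234, 229, 224, 224, 222, 166, 139, 142, 145, 173, 214, 211, 211, 211, 211, 211, 211, 210, 210, 210, 210, 209, 209, 209, 209]
30 [136
[... 765 characters left out ...]
26, 177, 162, 171, 177, 182, 182, 181, 211, 212, 213, 212, 214, 214, 214, 213]
190 [141, 144, 144, 145, 143, 143, 144, 143, 143, 142, 142, 144, 148, 81, 57, 58, 57, 57] [55, 54, 55, 54, 53, 50, 81, 127, 225, 225, 223, 223, 222, 222] [224, 224, 224, 226, 227, 226, 225, 223, 224, 163, 182, 185, 185, 186, 184, 183, 214, 216, 212, 214, 211, 213, 215, 213, 213, 213, 213]
198 [143, 144, 144, 142, 142, 142, 141, 142, 142, 145, 144, 142, 148, 100, 62, 57, 58, 58] [54, 55, 54, 54, 56, 50, 84, 129, 228, 225, 223, 223, 222, 221] [225, 224, 225, 226, 225, 225, 223, 223, 207, 185, 184, 184, 185, 184, 182, 189, 212, 215, 213, 212, 213, 213, 213, 212, 213, 213, 213]
[476.09280293 422.81871388 312.33240447]
```

```bash
python3 - <<'E'
from h import *
from scipy.spatial.transform import Rotation as Ro
p=dict(np.load("p1.npz"))
# (X, row, col) ; None = not used
rows=[(-108,9.5),(-72,47.4),(-36,82.5),(0,115.5),(36,147.3),(72,176.5),(116,210.2)]
cols=[((67,None,46),30,279.2),((67,None,46),100,281.3),((67,None,46),150,282.6),((-67,None,62),30,406.8),((-67,None,62),100,401),((-67,None,62),150,397),((-67,None,62),190,394.2)]
def line(q,v,x,z,r):  # column where edge line crosses row r
    a,b=proj(q,world(v,(x,-100,z))),proj(q,world(v,(x,100,z))); t=(r-a[0])/(b[0]-a[0]); return a[1]+t*(b[1]-a[1])
def f(u):
    q=dict(p); T=p["pose"].copy(); T[:3,:3]=Ro.from_rotvec(u[6:9]).as_matrix()@T[:3,:3]; T[:3,3]+=u[3:6]; q["pose"]=T
    v=u[:3]; e=[]
    for y,r in rows:
        a,b=proj(q,world(v,(67,y,46))),proj(q,world(v,(17,y,46))); t=(304-a[1])/(b[1]-a[1]); e.append(a[0]+t*(b[0]-a[0])-r)
    e+=[line(q,v,X[0],X[2],r)-c for X,r,c in cols]
    return np.r_[e,u[3:6]/2,u[6:9]/.01]
s=least_squares(f,[437,374,-.345]+[0]*6,x_scale=[10,10,.1]+[1]*3+[.01]*3); print(s.x.round(4).tolist(),s.fun.round(1).tolist())
E
```

```text
[440.9793, 375.3355, -0.3592, 0.0, -0.0, 6.822, 0.0029, -0.0036, 0.0] [-0.5, -0.5, -0.1, 0.3, -0.1, 0.4, 0.8, -1.2, -1.4, -1.3, 1.2, 1.1, 0.9, 0.4, 0.0, -0.0, 3.4, 0.3, -0.4, 0.0]
```

```bash
cat >> h.py <<'E'
V=np.array([440,375,-.357])
def fz(): return env.read_ft_force()[2]
def probe(x,y,z0,zmin,step,lim):
    """descend (TCP z in world) until vertical force changes by lim"""
    P=world(V,[x,y,0]); P[2]=z0; env.movel(P,velocity=60); env.hold(.1); b=fz(); z=z0
    while z>zmin and abs(fz()-b)<lim:
        z-=step; P[2]=z; env.movel(P,velocity=15)
    print("probe",x,y,"z",z,"actual",env.read_tool_pos().round(2),"F",env.read_ft_force().round(2),"b",round(b,2),"t",env.read_time_s())
    return z
E
python3 - <<'E'
from h import *
P=world(V,[58,54,0]); P[2]=160; env.reach(P,ori(V,-1)); P[2]=100; env.movel(P,velocity=80); print(env.read_time_s(),env.read_ft_force())
z=probe(58,54,93,83,.5,1.5)
P[2]=100; env.movel(P,velocity=60)
print(env.read_time_s())
E
```

```text
9.175 [ 0.31182398 -0.20637239 -0.61387844]
probe 58 54 z 92.5 actual [513.27 405.36  92.58] F [0.   1.12 0.94] b -0.93 t 9.7917
10.0667
```

```bash
sed -i 's/^def fz.*/def fz():\n    a=[]\n    for _ in range(4): a.append(env.read_ft_force()[2]); env.hold(.01)\n    return np.mean(a)/' h.py
python3 - <<'E'
from h import *
z=probe(58,54,91,82,.5,2.5)
P=world(V,[58,54,0]);P[2]=95; env.movel(P,velocity=60)
print(env.read_time_s())
E
```

```text
probe 58 54 z 82.0 actual [513.21 405.3   81.96] F [-0.57 -0.03  0.05] b -0.02 t 15.6
15.9667
```

```bash
python3 - <<'E'
from h import *
z=probe(58,54,82.5,73,.5,2.5)
E
```

```text
probe 58 54 z 78.5 actual [513.27 405.38  78.75] F [-0.52  0.18  3.27] b 0.35 t 18.7583
```

```bash
python3 - <<'E'
from h import *
P=world(V,[58,54,0]);P[2]=91; env.movel(P,velocity=80)
P=world(V,[58,90,0]);P[2]=91; env.movel(P,velocity=100)
z=probe(58,90,86.5,70,.7,2.5)
p=viewer.capture("side"); cv2.imwrite("pics/e.png",cv2.resize(p["img"][110:240,180:380],None,fx=3,fy=3)[:,:,::-1])
E
```

```text
probe 58 90 z 71.79999999999994 actual [525.91 439.17  72.3 ] F [-1.56 -1.    4.55] b -0.09 t 25.9417
```

View pics/e.png

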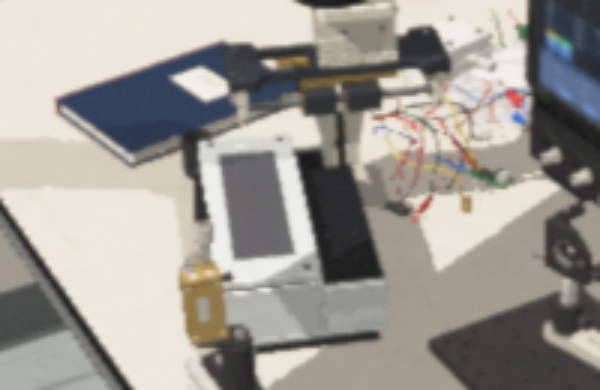

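The picture shows the closed fingertips on the ledge's far-left end plate. Contact there is 6.4 mm lower than on the y=54 plate, so the notch is at y=90. Now I'll press the tab.

```bash
python3 - <<'E'
from h import *
P=world(V,[58,90,0]); z=71.8
while z>61:
    z-=.8; P[2]=z; env.movel(P,velocity=15); f=fz(); print(round(z,1),env.read_tool_pos()[2].round(2),f.round(1),end=" | ")
    if f>20: break
P[2]=110; env.movel(P,velocity=60); P[2]=190; env.movel(P,velocity=120)
print(env.read_time_s())
p=viewer.capture("side"); cv2.imwrite("pics/f.png",cv2.resize(p["img"][110:240,180:380],None,fx=3,fy=3)[:,:,::-1])
E
```

```text
71.0 71.5 5.5 | 70.2 70.71 5.2 | 69.4 69.89 5.4 | 68.6 69.1 5.5 | 67.8 68.3 5.8 | 67.0 67.47 5.6 | 66.2 66.66 5.3 | 65.4 65.86 5.1 | 64.6 65.08 5.6 | 63.8 64.61 7.7 | 63.0 64.55 12.0 | 62.2 64.45 16.8 | 61.4 64.38 21.5 | 31.45
```

View pics/f.png

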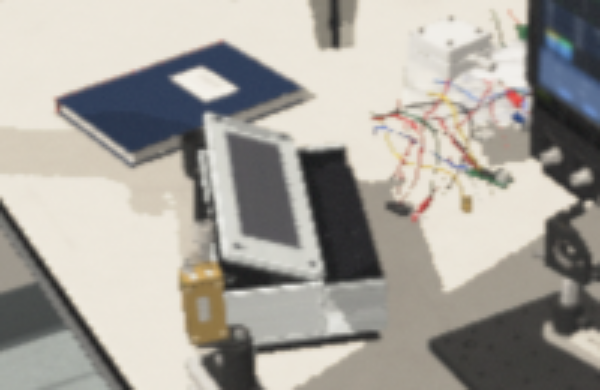

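The tab yielded at about 5.5 N and then hit a hard stop after 8 mm. The picture shows the lid standing open and the hand clear, so I'm handing the job in.

```bash
python3 -c "
from cell import env
print(env.sign_off())"
```

```text
the job is handed in; nothing more can be done
None
```

I found the notch by touch in the leftmost plate (y = 90 mm) and pressed the tab to its stop; the lid popped up and stayed up with the hand clear, and I handed the job in at about 32 s (no verdict was returned).

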